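# Push the sample carrier home and snap the loader's clamp lever into lock

## Robot

A 6-joint arm with a two-finger parallel gripper is mounted at the origin on the work surface. World frame = base frame: x ahead of the robot, y to its left, z up, the work surface at z = 0. Lengths are in mm, angles in degrees, forces in N, time in s.
With the tool pointing down it reaches from about 300 to 850 mm from the base axis. Payload 4.2 kg.
Tool frame: the origin (TCP) lies midway between the tips of the shut fingers; the grasp point (between the pads) lies 19 mm behind it; z points along the fingers, y is the direction in which the jaws open and shut (so a half turn about z gives the same grasp; the last joint's range is limited). The gripper opens to 91 mm and grips with 3 to 60 N. Pads are 32 mm wide; open, the fingers measure 118 mm over their backs; the gripper's body (76 mm by 178 mm) begins 60 mm behind the grasp point.
Start: joints at [-64.229, 18.312, 89.639, -0, 72.044, -1.146], TCP at [260.313, -512.719, 213.976] pointing down, gripper open.
Joint ranges: [-177.97, 177.97], [-48.28, 115.42], [12.27, 149.76], [-77.06, 257.06], [2.81, 150.46], [-146.56, 146.56]. Speed limits (degrees/s): [147.25, 147.25, 180, 180, 180, 180].

## Interface

Orientations are given as [roll, pitch, yaw] about the fixed x, y, z axes, in that order (R = Rz(yaw) Ry(pitch) Rx(roll)).
In Python, from workcell import * gives the robot as it stands.
- The arm moves only by the tool arm_command, never from a script. Its argument "deltas" is text: rows parted by semicolons, each of 7 numbers parted by spaces: the shift along the tool's x, y, z in mm, then the turn, a rotation vector about the tool's x, y, z in degrees, then the finger opening in mm, from 0 to 91.2. In form: x y z wx wy wz hand; .... A call has 1 to 5 rows; each row shifts and turns the commanded pose from where the row before left it, along the tool's axes as they then stand; what a row does not reach is not made up. A row lasts 1/8 s, in which the tool goes at most 62.5 mm and 10.7 degrees, less where a joint would pass 70% of its speed; a pose out of reach is approached as far as the arm can. A call is refused whole if a number of a shift passes 62.5 or a number of a turn 10.7, either way. A call with a gripper value outside its range is refused whole. The fingers move at their own pace and stop on an object; "force" is the grip in N (left out, the last holds). Time passes only in rows, so rows that do not move let the fingers close. It gives the time, the measured TCP pose, the force and the opening at its end, in the units of the state.
- state(): the state, without advancing time (a new reading comes with each control period).
- grab_frame(name): name is "side" or "top" or "wrist"; returns the picture (420x560x3 uint8, red, green, blue); there is no depth.
- camera_model(name): a dict with "fx", "fy", "cx", "cy" (pixels), "rvec" (rotation vector, rad) and "tvec" (3), from world to camera coordinates, as OpenCV has them; the wrist camera has in their place "mount" (4x4, takes a point from camera to tool coordinates, whose origin is the TCP and whose axes are the flange's). Camera axes: x right, y down, z forward; pixel columns grow to the right and rows downward; lengths in mm; the calibration is good to about 2 mm. The wrist camera is an equidistant fisheye: a pixel r from the principal point sees the ray r / f radians off the axis. A picture is of the moment at which its call begins: read the wrist's pose just before it. camera_model takes no time and is no camera call.
- job_done(): hands the job in, once; it reports no verdict.
The state is a dict: "time_s": time; "qpos": joint angles; "qvel": joint speeds; "effort": joint torques, N m; "ee_pos": TCP position; "ee_rot": TCP orientation; "force": force on the tool from outside, world axes, zero at the start; "torque": the same for the moment, N m; "gripper_width": finger opening in mm.
Only numpy, scipy, OpenCV 4.12 (cv2) and the standard library are available. Lean on these libraries where they do the work, as an engineer would, in place of code of your own. Each camera call takes 0.05 s, during which the arm holds its last target. There are 200 camera calls.

## Task

On the white sample loader, push the aluminium sample carrier along its channel until it is fully home against the steel end stop, without lifting it. Then push the red-knobbed clamp lever away from its rest, over its dead point, until it snaps into lock on the far side. Leave the vial, the tin and everything else on the bench standing where they are.

Things in the scene. Friction and masses are not known exactly. Their poses are not given: they have to be found in the camera images.
- loader: White sample loader fixed to the bench. Origin: bench plane, on the channel's centre line; x along the channel to the end stop, y left, z up. Deck x -140 to 160 mm, y -115 to 175 mm, top 40 mm above the bench. Black channel at y = 0, x -125 to 40 mm, bed 43 mm up, guides 54 mm apart, 12 mm above the bed. Housing with green screen at y 110 to 175 mm, top 88 mm up.
- bridge (a point): Middle of the top of the aluminium bridge over the channel, 100 mm above the bench; bridge x 12 to 38 mm, y -51 to 51 mm in the loader's frame, underside 82 mm up. A clamp plunger in it (steel rod 12 mm across, top 116 mm up with the lever at rest) comes down on the carrier as the lever swings over.
- dock (a point): Middle of the end stop's near face at bed height (43 mm above the bench), 40 mm ahead of the loader's origin along its x. The carrier is home when its front face touches the stop; its origin is then 35 mm short of this point.
- carrier: Loose aluminium sample carrier on the channel bed, 70 (x, along the channel) x 50 x 22 mm, 0.14 to 0.28 kg; blue knob 16 mm across, 20 mm behind the centre, reaching 39 mm above the underside. Origin: centre of the underside; x points to the stop. 2 mm play each side. Starts 30 to 65 mm short of the stop; slides with about 1 to 3 N.
- lever (a joint): Clamp lever angle, rad, about the loader's y. 0 = at rest, leaning 0.65 from upright to the loader's -x; grows as the knob goes up and over to +x. Dead point 0.65 (upright): a spring drives it back to 0 before it and on to the locked stop at 1.4 after it; it snaps over by itself from 0.75 or less. Needs about 6 to 12 N at the knob to start (pushed level), less further on; once locked it stays.
- lever_knob (a point): Centre of the red ball knob, 26 mm across, at the end of the lever's 10 mm steel rod. Moves with the lever on a 90 mm radius about lever_pivot; at rest 147 mm above the bench, upright 165 mm, locked about 141 mm.
- lever_pivot (a point): Lever's pivot, 75 mm above the bench, at x = 100, y = -75 mm in the loader's frame, between two steel cheeks 86 mm high above the bench, x 78 to 122 mm, y -59 to -91 mm in the loader's frame.
- vial: Loose amber vial with white cap, 24 mm across, 45 mm high, standing on the loader's deck right of the channel. Origin: centre of its underside. Not to be moved.
- pan_tin: Loose round brass-coloured tin, 38 mm across, 24 mm high, on the loader's deck right of the channel, nearer the lever. Origin: centre of its underside. Not to be moved.
- reagent: Loose white bottle with red cap, 64 mm across, 150 mm high, on the bench. Origin: centre of its underside. Not to be moved.
- beaker: Loose glass beaker, 70 mm across, 90 mm high, on the bench. Origin: centre of its underside. Not to be moved.
- jar: Loose amber jar with black cap, 70 mm across, 85 mm high, on the bench. Origin: centre of its underside. Not to be moved.
- spatula: Loose lab spatula, 180 mm long, lying on the bench on the right. Origin: on its underside. Not to be moved.
- tweezers: Loose steel tweezers, 120 mm long, 5 mm thick, lying on the bench on the right. Origin: under their middle. Not to be moved.
Mind the look-alikes: they are no part of the job. Several things have the shape of the carrier; the one meant has the colours described above.

How it is judged (in metres and radians):
On the way, in this order (a step that is already met when the one before it is completed fails the run):
1. the carrier is fully home against the end stop (x of carrier in the frame of loader above 0.002 m and z of carrier in the frame of loader below 0.047 m and y of carrier in the frame of loader between -0.004 and 0.004 m), for 0.2 s.
2. the lever is pushed over its dead point and snaps into lock (value of joint lever above 1.32 rad and x of carrier in the frame of loader above 0.002 m), for 0.2 s.
At the end, for the whole second after the job is handed in: The carrier rests on the channel bed, at most 3 mm short of the end stop; the lever rests in lock (joint above 1.32 rad); the bystanders stand where they stood (all of step 2 and z of carrier in the frame of loader below 0.047 m and y of carrier in the frame of loader between -0.004 and 0.004 m and velocity of joint lever between -0.05 and 0.05 rad/s and linear speed of carrier below 0.01 m/s); the robot touches nothing.
It fails at once if the carrier is lifted more than 6 mm off the channel bed or tipped by more than 0.15 rad (z of carrier in the frame of loader above 0.049 m or angle between carrier's own z axis and vertical above 0.15 rad).
It fails at once if the lever is pushed over its dead point before the carrier is home (value of joint lever above 0.75 rad and not (x of carrier in the frame of loader above 0 m)).
It fails at once if a bystander is moved by more than 20 mm, or lifted or knocked over (distance of any of vial, pan_tin, reagent, beaker, jar, spatula, tweezers from where it was at the start of the episode above 0.02 m or angle between any of vial, pan_tin, reagent, beaker, jar, spatula, tweezers's own z axis and vertical above 0.5 rad).
It also fails if it takes over 48 s, if anything falls off the work surface, if the arm or the gripper's body presses on something with over 40 N, if the wrist force passes 120 N, or if a joint passes its speed limit or range.

## Working session

There is one attempt and no reset: what is moved stays moved. The work goes in short steps, Python scripts to look and compute and a tool call to move; the robot and the scene stay as the last step left them, time stands still between calls to the robot, and variables do not carry over. Pictures are saved under pics/ and viewed, about 8 in all and at most 12, crops included, and the job is handed in when it is done.

Besides the shell and the picture viewer there is one more tool, called as name(argument=value, ...) on one line, values as JSON. arm_command: Moves the arm, as the interface text tells. Its arguments: {"type":"object","properties":{"deltas":{"type":"string"},"force":{"type":"number"}},"required":["deltas"]}

```bash
mkdir -p pics; ls; python3 - <<'E'
from workcell import *
import cv2
for n in("side","top"):
    f=grab_frame(n); cv2.imwrite(f"pics/{n}0.png",f[:,:,::-1]); print(camera_model(n))
print(camera_model("wrist")); print(state())
E
```

```text
pics
{'fx': 410.13480080601636, 'fy': 410.13480080601636, 'cx': 282.10011428364396, 'cy': 206.32055437268852, 'rvec': array([ 0.42473816, -2.8339381 ,  1.01539212]), 'tvec': array([ 521.58804073,  188.65694208, 1089.76396644])}
{'fx': 390.48336934340097, 'fy': 390.48336934340097, 'cx': 280.4461857989837, 'cy': 203.0548505665726, 'rvec': array([ 2.15279224, -2.12176332,  0.16187083]), 'tvec': array([  -4.24585323,  560.84798039, 1016.96018753])}
{'fx': 325.19226210127806, 'fy': 325.19226210127806, 'cx': 282.10747349549825, 'cy': 209.91229097709532, 'mount': array([[ 5.23386539e-04, -9.54720015e-01, -2.97505326e-01,
         8.53041488e+01],
       [ 9.99996573e-01,  1.26284816e-03, -2.29334270e-03,
        -6.24823403e-01],
       [ 2.56520423e-03, -2.97503107e-01,  9.54717404e-01,
        -1.70607898e+02],
       [ 0.00000000e+00,  0.00000000e+00,  0.00000000e+00,
         1.00000000e+00]])}
{'time_s': 0.1, 'qpos': array([-6.42284231e+01,  1.83491180e+01,  8.96998348e+01,  6.91243745e-05,
        7.20445996e+01, -1.14688026e+00]), 'qvel': array([ 0.04951862, -0.04147751, -0.15814809,  0.02815584, -0.01310544,
        0.07817425]), 'effort': array([ 5.40843175e-04, -4.13331592e+01, -2.32510775e+01,  7.28170085e-02,
        4.21498634e-02, -6.48676905e-05]), 'ee_pos': array([ 260.10835982, -512.29109042,  213.19009638]), 'ee_rot': array([-1.79906468e+02, -1.93820616e-03,  2.69184343e+01]), 'force': array([0.44216218, 0.28453073, 0.28000384]), 'torque': array([-0.02391014,  0.00392201, -0.0253832 ]), 'gripper_width': 91.00447392883116}
```

View pics/top0.png

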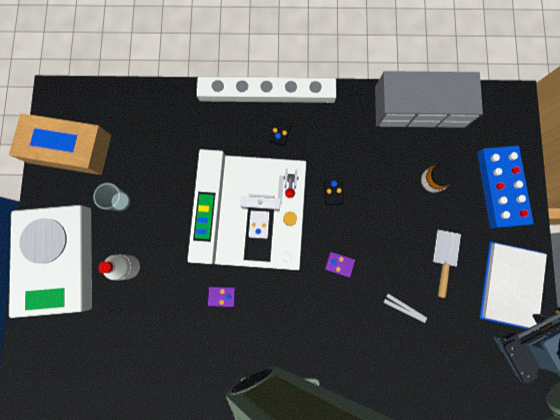

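View pics/side0.png

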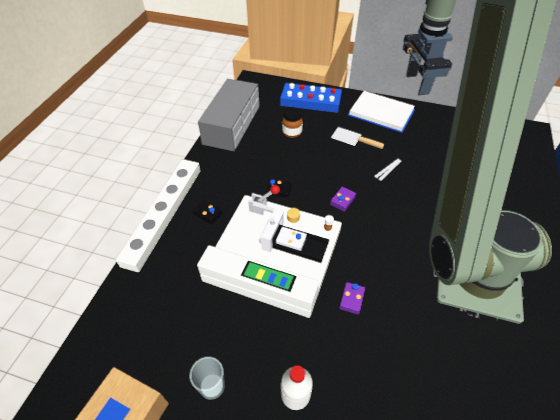

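Candidates in the top view: the carrier in the channel at (258,225), and look-alikes: purple (340,264), purple (221,297), black (334,190), black (280,132). By the description (aluminium, in the channel, blue knob) I choose (258,225), and check it in a close crop.

```bash
python3 - <<'E'
import cv2,numpy as np
t=cv2.imread('pics/top0.png');s=cv2.imread('pics/side0.png')
a=cv2.resize(t[140:280,180:315],None,fx=4,fy=4,interpolation=cv2.INTER_CUBIC)
cv2.imwrite('pics/topc.png',a)
b=cv2.resize(s[175:315,195:345],None,fx=4,fy=4,interpolation=cv2.INTER_CUBIC)
cv2.imwrite('pics/sidec.png',b)
E
```

```text
(no output)
```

View pics/topc.png

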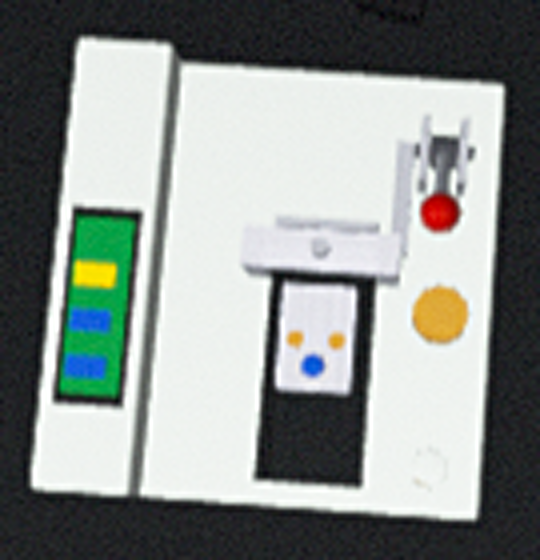

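View pics/sidec.png

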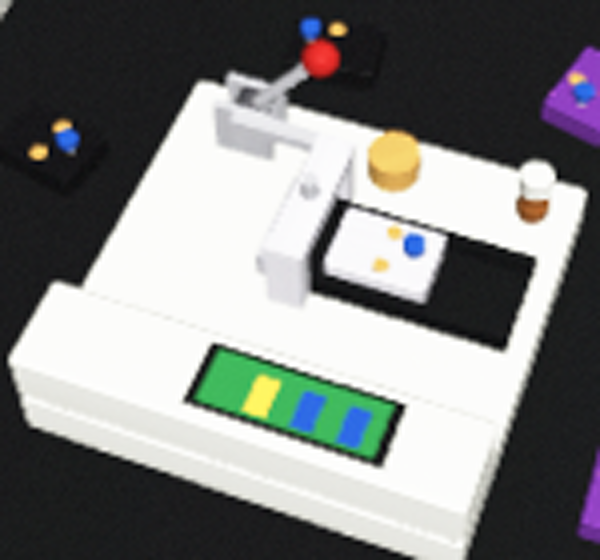

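The crop shows the aluminium carrier with its blue knob in the channel (topc (313,365)), the red lever knob at rest at (440,212), the tin at (440,315) and the vial at (430,468). Next I fit the loader pose from its corners in both views.

```bash
cat > h.py <<'E'
import cv2,numpy as np
from workcell import *
from scipy.optimize import least_squares
from scipy.spatial.transform import Rotation as R
def proj(n,P):
    m=camera_model(n);K=np.array([[m['fx'],0,m['cx']],[0,m['fy'],m['cy']],[0,0,1]])
    return cv2.projectPoints(np.float64(P).reshape(-1,1,3),m['rvec'],m['tvec'],K,None)[0][:,0]
def ray(n,uv):
    m=camera_model(n);Rm=cv2.Rodrigues(m['rvec'])[0]
    d=Rm.T@[(uv[0]-m['cx'])/m['fx'],(uv[1]-m['cy'])/m['fy'],1]
    return -Rm.T@m['tvec'],d/np.linalg.norm(d)
def plane(n,uv,z):
    c,d=ray(n,uv);return c+d*(z-c[2])/d[2]
def tri(a,b):
    (c,d),(e,f)=ray('top',a),ray('side',b)
    s=np.linalg.lstsq(np.c_[d,-f],e-c,rcond=None)[0];p,q=c+d*s[0],e+f*s[1];return (p+q)/2,np.linalg.norm(p-q)
def L2W(p,P):
    P=np.atleast_2d(P);c,s=np.cos(p[2]),np.sin(p[2]);return np.c_[p[0]+c*P[:,0]-s*P[:,1],p[1]+s*P[:,0]+c*P[:,1],P[:,2]]
def W2L(p,W):
    c,s=np.cos(p[2]),np.sin(p[2]);d=np.atleast_2d(W)-[p[0],p[1],0];return np.c_[c*d[:,0]+s*d[:,1],-s*d[:,0]+c*d[:,1],d[:,2]]
def blobs(img,lo,hi,amin=6):
    h=cv2.cvtColor(img,cv2.COLOR_RGB2HSV);m=cv2.inRange(h,lo,hi);n,_,st,ce=cv2.connectedComponentsWithStats(m)
    return [(ce[i].round(1),st[i,4]) for i in range(1,n) if st[i,4]>=amin]
E
python3 - <<'E'
from h import *
up=lambda q,o:(np.array(q)+.5)/4-.5+o
T=[((505,85),(160,-115,40)),((478,520),(-140,-115,40)),((78,38),(160,175,88)),((32,490),(-140,175,88)),((176,45),(160,110,88))]
S=[((200,80),(160,-115,40)),((587,190),(-140,-115,40)),((60,283),(160,110,88)),((12,360),(160,175,88))]
tu=np.array([up(a,(180,140)) for a,_ in T]);su=np.array([up(a,(195,175)) for a,_ in S])
f=lambda p:np.r_[proj('top',L2W(p,[b for _,b in T]))-tu,proj('side',L2W(p,[b for _,b in S]))-su].ravel()
r=least_squares(f,[500,0,0],x_scale=[100,100,1],loss='soft_l1');p=r.x;print(p,np.degrees(p[2]));print(f(p).reshape(-1,2).round(1))
np.save('p.npy',p)
t=cv2.imread('pics/top0.png')[:,:,::-1].copy();s=cv2.imread('pics/side0.png')[:,:,::-1].copy()
for nm,lo,hi in(('red',(0,150,100),(6,255,255)),('blue',(105,150,80),(125,255,255)),('gold',(15,120,120),(28,255,255))):
    for n,i,b in(('top',t,(180,140,315,280)),('side',s,(195,175,345,315))):
        print(nm,n,[(c,a) for c,a in blobs(i,lo,hi) if b[0]<c[0]<b[2] and b[1]<c[1]<b[3]])
def pr(nm,a,b):
    P,e=tri(a,b);print(nm,P.round(1),W2L(p,P).round(1),round(e,1))
pr('knob',up((440,212),(180,140)),up((321,59),(195,175)))
pr('blue',up((313,365),(180,140)),up((413,245),(195,175)))
pr('plunger',up((320,246),(180,140)),up((309,187),(195,175)))
pr('tintop',up((440,314),(180,140)),up((394,152),(195,175)))
pr('vialcap',up((430,468),(180,140)),up((537,172),(195,175)))
E
```

```text
[ 5.27608374e+02  5.86207675e+01 -4.93515886e-02] -2.82763773982304
[[-0.3 -0.3]
 [ 0.4  0.4]
 [-1.2  0.1]
 [-1.1  0.8]
 [-1.4 -0.2]
 [ 0.2 -1.1]
 [ 1.1 -1.5]
 [-0.7 -2.2]
 [-0.4 -0.9]]
red top [(array([289.4, 192.8]), np.int32(59))]
red side [(array([274.9, 189.2]), np.int32(66))]
blue top [(array([202. , 219.5]), np.int32(36)), (array([200.8, 231.2]), np.int32(40)), (array([257.7, 230.9]), np.int32(18))]
blue side [(array([272.1, 181.3]), np.int32(27)), (array([340.2, 197.5]), np.int32(18)), (array([211.5, 209.5]), np.int32(28)), (array([298., 236.]), np.int32(21)), (array([271.4, 277.4]), np.int32(46)), (array([283. , 281.4]), np.int32(44))]
gold top [(array([203.5, 208.1]), np.int32(53)), (array([289.6, 218.2]), np.int32(142)), (array([253.3, 224.1]), np.int32(9)), (array([263.7, 224.9]), np.int32(9))]
gold side [(array([279., 182.]), np.int32(11)), (array([209.7, 205.9]), np.int32(10)), (array([293.2, 214.6]), np.int32(145)), (array([204.1, 212.5]), np.int32(15)), (array([293. , 232.5]), np.int32(6)), (array([260. , 273.9]), np.int32(41))]
knob [571.6 -19.1 142.9] [[ 47.8 -75.4 142.9]] 0.1
blue [482.3  61.6  73.7] [[-45.4   0.7  73.7]] 1.1
plunger [556.   57.  103.1] [[ 28.4  -0.2 103.1]] 0.4
tintop [518.9 -21.1  59.7] [[ -4.8 -80.1  59.7]] 1.4
vialcap [416.7 -15.5  82.2] [[-107.1  -79.5   82.2]] 1.3
```

arm_command(deltas="0 0 0 0 0 9.9 0; 0 0 0 0 0 9.9 0; 0 0 0 0 0 9.9 0; 0 0 0 0 0 0 0", force=40)

```text
time_s: 0.6
ee_pos: [260.2, -512.5, 213.6]
ee_rot: [-180.0, 0.0, -2.7]
force: [0.9, 0.3, 0.4]
gripper_width: 54.3
```

```bash
cat >> h.py <<'E'
def to(x,y,z):
    p=np.load('p.npy');s=state();A=R.from_euler('xyz',s['ee_rot'],degrees=True)
    want=R.from_euler('xyz',[180,0,np.degrees(p[2])],degrees=True)
    print('t',s['time_s'],'loader',W2L(p,s['ee_pos']).round(1)[0],'F',s['force'].round(1),'w',round(s['gripper_width'],1),'q',s['qpos'].round(0))
    print('tool delta',A.inv().apply(L2W(p,(x,y,z))[0]-s['ee_pos']).round(1),'rot',np.degrees((A.inv()*want).as_rotvec()).round(2))
E
python3 -c "
from h import *
to(-95,0,214)"
```

```text
t 0.6 loader [-238.9 -583.6  213.6] F [0.9 0.3 0.4] w 54.3 q [-64.  18.  90.  -0.  72.  28.]
tool delta [ 1.456e+02 -5.832e+02 -1.000e-01] rot [-0.04  0.02  0.16]
```

arm_command(deltas="12 -48 0 0 0 0 0; 12 -48 0 0 0 0 0; 12 -48 0 0 0 0 0; 12 -48 0 0 0 0 0; 12 -48 0 0 0 0 0")

```text
time_s: 1.23
ee_pos: [332.1, -274.3, 213.9]
ee_rot: [-180.0, -0.0, -2.6]
force: [0.9, -1.6, -1.3]
gripper_width: 4.2
```

arm_command(deltas="12 -48 0 0 0 0 0; 12 -48 0 0 0 0 0; 12 -48 0 0 0 0 0; 12 -48 0 0 0 0 0; 12 -48 0 0 0 0 0")

```text
time_s: 1.85
ee_pos: [403.6, -37.5, 214.0]
ee_rot: [180.0, -0.0, -2.6]
force: [0.6, -0.5, 0.3]
gripper_width: 0.0
```

arm_command(deltas="12 -48 0 0 0 0 0; 12 -48 0 0 0 0 0; 0 0 0 0 0 0 0; 0 0 0 0 0 0 0")

```text
time_s: 2.35
ee_pos: [431.6, 55.3, 213.7]
ee_rot: [180.0, 0.1, -2.7]
force: [-0.8, -0.6, 0.4]
gripper_width: 0.1
```

```bash
python3 -c "
from h import *
to(-95,0,110)
cv2.imwrite('pics/w1.png',grab_frame('wrist')[:,:,::-1])"
```

```text
t 2.35 loader [-95.7  -8.1 213.7] F [-0.8 -0.6  0.4] w 0.1 q [  6.   6. 106.  -0.  68.  98.]
tool delta [  0.8  -8.1 103.7] rot [0.04 0.05 0.17]
```

View pics/w1.png

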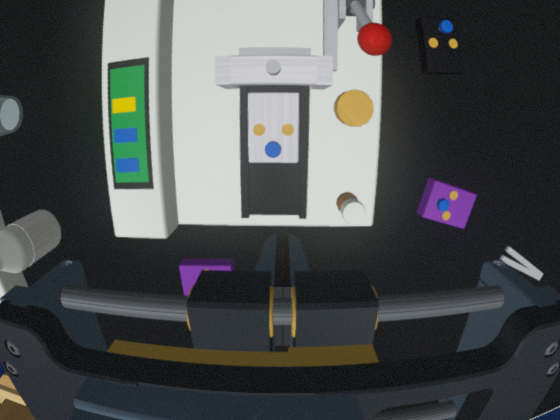

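The wrist view shows the channel with near corners at about (243,217) and (307,217), the carrier rear edge at row 162, the blue knob at (273,149), the red knob at (374,39) and the closed fingertips at (282,235). I refine the loader offset with these rays.

```bash
cat >> h.py <<'E'
def wplane(uv,z,s):
    m=camera_model('wrist');v=np.array([uv[0]-m['cx'],uv[1]-m['cy']]);r=np.linalg.norm(v);th=r/m['fx']
    d=np.r_[v/r*np.sin(th),np.cos(th)];A=R.from_euler('xyz',s['ee_rot'],degrees=True)
    M=np.array(m['mount']);c=s['ee_pos']+A.apply(M[:3,3]);d=A.apply(M[:3,:3]@d);return c+d*(z-c[2])/d[2]
E
python3 -c "
from h import *
p=np.load('p.npy');s=state()
for n,uv,z in(('chanL',(241,217),55),('chanR',(307,217),55),('rear L',(248,162),65),('rear R',(298,163),65),('blue',(273,149),82),('red',(374.5,39),147),('plunger',(273,68),116),('bridgeL',(216,84),82),('bridgeR',(332,84),82),('deckRnear',(373,226),40),('deckRfar',(383,0),40)):
  print(n,W2L(p,wplane(uv,z,s)).round(1)[0])
"
```

```text
chanL [-122.1   37.    55. ]
chanR [-121.9  -33.8   55. ]
rear L [-61.   26.8  65. ]
rear R [-62.  -22.8  65. ]
blue [-46.1   1.4  82. ]
red [ 46.4 -74.7 147. ]
plunger [ 25.1   0.4 116. ]
bridgeL [16. 54. 82.]
bridgeR [ 15.5 -52.7  82. ]
deckRnear [-138.  -112.5   40. ]
deckRfar [ 119.6 -115.8   40. ]
```

arm_command(deltas="1 -9 50 0 0 0 0; 0 0 50 0 0 0 0; 0 0 35 0 0 0 0; 0 0 20 0 0 0 0; 0 0 9 0 0 0 0")

```text
time_s: 3.02
ee_pos: [432.8, 63.2, 49.1]
ee_rot: [180.0, 0.1, -2.9]
force: [-0.0, 0.1, -0.3]
gripper_width: 0.6
```

arm_command(deltas="0 0 0 0 0 0 0; 4 0 0 0 0 0 0; 4 0 0 0 0 0 0; 0 0 0 0 0 0 0")

```text
time_s: 3.52
ee_pos: [442.4, 64.2, 50.5]
ee_rot: [-180.0, -0.1, -2.8]
force: [-0.0, -0.1, 0.0]
gripper_width: 0.2
```

```bash
python3 -c "
from h import *
to(-46,1,49)
cv2.imwrite('pics/w2.png',grab_frame('wrist')[:,:,::-1])"
```

```text
t 3.525 loader [-85.3   1.4  50.5] F [-0.  -0.1  0. ] w 0.2 q [  7.  17. 119.  -0.  44. 100.]
tool delta [39.3  0.4  1.5] rot [-0.01 -0.1   0.05]
```

View pics/w2.png

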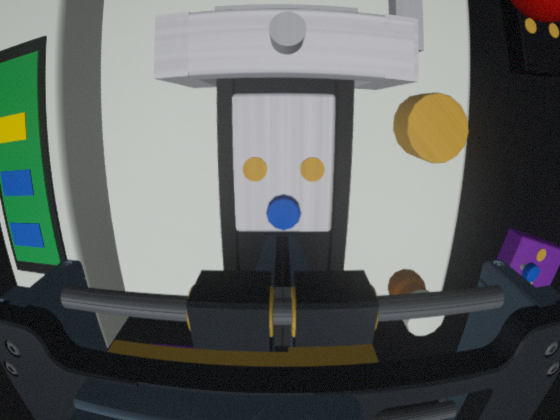

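Fingers stand in the channel, centred behind the carrier (rear edge row 230, fingertip about (282,240)). Now pushing slowly.

arm_command(deltas="4 0 1 0 0 0 0; 4 0 0 0 0 0 0; 3 0 0 0 0 0 0; 3 0 0 0 0 0 0; 3 0 0 0 0 0 0")

```text
time_s: 4.2
ee_pos: [458.7, 63.3, 48.8]
ee_rot: [180.0, -0.0, -2.8]
force: [-0.4, -0.1, -0.3]
gripper_width: 0.3
```

arm_command(deltas="3 0 0 0 0 0 0; 3 0 0 0 0 0 0; 3 0 0 0 0 0 0; 2 0 0 0 0 0 0; 2 0 0 0 0 0 0")

```text
time_s: 4.82
ee_pos: [471.5, 62.7, 49.0]
ee_rot: [180.0, 0.0, -2.8]
force: [-0.8, -0.3, 0.4]
gripper_width: 0.2
```

```bash
python3 -c "
from h import *
to(-46,1,49)"
```

```text
t 4.825 loader [-56.2   1.3  49. ] F [-0.8 -0.3  0.4] w 0.2 q [  6.  20. 115.  -0.  45.  99.]
tool delta [10.2  0.3 -0. ] rot [0.01 0.01 0.04]
```

arm_command(deltas="2 0 0 0 0 0 0; 2 0 0 0 0 0 0; 2 0 0 0 0 0 0; 2 0 0 0 0 0 0; 0 0 0 0 0 0 0")

```text
time_s: 5.45
ee_pos: [480.0, 62.3, 49.0]
ee_rot: [-180.0, -0.1, -2.8]
force: [0.4, 0.4, 0.2]
gripper_width: 0.5
```

```bash
python3 -c "
from h import *
to(-46,1,49)
f=grab_frame('wrist');cv2.imwrite('pics/w3.png',f[:,:,::-1])
s=state();print([(c,a,W2L(np.load('p.npy'),wplane(c,82,s)).round(1)) for c,a in blobs(f,(105,150,80),(125,255,255),100)])"
```

```text
t 5.45 loader [-47.7   1.3  49. ] F [0.4 0.4 0.2] w 0.5 q [  6.  20. 114.  -0.  45.  99.]
tool delta [1.7 0.3 0. ] rot [-0.   -0.05  0.04]
[(array([552.2,  48.2]), np.int32(244), array([[  85.6, -143. ,   82. ]])), (array([282.7, 228.2]), np.int32(758), array([[-14.6,   2.2,  82. ]])), (array([ 28.3, 247.8]), np.int32(627), array([[-29.9, 153.6,  82. ]]))]
```

View pics/w3.png

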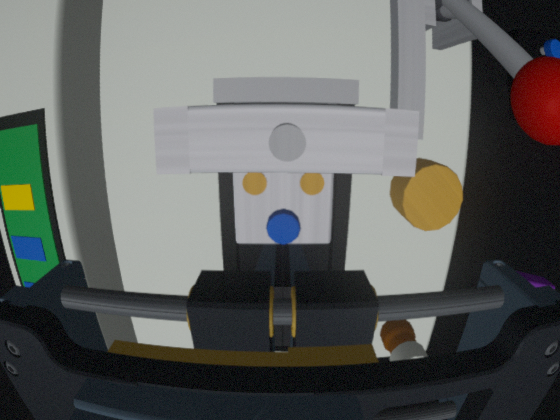

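arm_command(deltas="1 0 0 0 0 0 0; 1 0 0 0 0 0 0; 1 0 0 0 0 0 0; 1 0 0 0 0 0 0; 0 0 0 0 0 0 0")

```text
time_s: 6.12
ee_pos: [482.0, 62.1, 48.8]
ee_rot: [180.0, 0.2, -2.8]
force: [-4.1, 1.5, 3.1]
gripper_width: 0.1
```

```bash
cat > c.py <<'E'
from h import *
to(-46,1,49)
f=grab_frame('wrist')
s=state();print([(c,a,W2L(np.load('p.npy'),wplane(c,82,s)).round(1)) for c,a in blobs(f,(105,150,80),(125,255,255),100) if 200<c[0]<350])
E
python3 c.py
```

```text
t 6.125 loader [-45.7   1.3  48.8] F [-4.1  1.5  3.1] w 0.1 q [  6.  20. 114.   0.  46.  99.]
tool delta [-0.3  0.3 -0.2] rot [0.01 0.18 0.03]
[(array([282.7, 228.6]), np.int32(770), array([[-12.5,   2.1,  82. ]]))]
```

arm_command(deltas="1 0 0 0 0 0 0; 1 0 0 0 0 0 0; 0 0 0 0 0 0 0; 0 0 0 0 0 0 0")

```text
time_s: 6.68
ee_pos: [482.0, 62.1, 48.6]
ee_rot: [180.0, 0.4, -2.8]
force: [-7.9, 1.5, 6.4]
gripper_width: 0.3
```

```bash
python3 c.py
```

```text
t 6.675 loader [-45.7   1.2  48.6] F [-7.9  1.5  6.4] w 0.3 q [  6.  21. 114.   0.  46.  99.]
tool delta [-0.3  0.2 -0.4] rot [0.03 0.41 0.03]
[(array([282.6, 229.2]), np.int32(775), array([[-12.5,   2.1,  82. ]]))]
```

Firm stop at 8 N with no further motion, so the carrier is home. Backing off, rising, then moving to the lever.

arm_command(deltas="-4 0 0 0 0 0 0; -6 0 0 0 0 0 0; 0 0 -50 0 0 0 0; 0 0 -60 0 0 0 0; 0 0 -50 0 0 0 0")

```text
time_s: 7.35
ee_pos: [476.3, 62.5, 211.4]
ee_rot: [-180.0, -0.2, -2.8]
force: [0.5, -0.3, 0.4]
gripper_width: 0.4
```

arm_command(deltas="20 40 0 0 0 0 0; 20 36 0 0 0 0 0; 0 0 0 0 0 0 0; 0 0 0 0 0 0 0")

```text
time_s: 7.85
ee_pos: [511.5, -15.1, 208.7]
ee_rot: [-180.0, 0.0, -2.8]
force: [0.2, 0.1, -0.2]
gripper_width: 0.3
```

```bash
python3 -c "
from h import *
to(8,-74,142)
f=grab_frame('wrist');cv2.imwrite('pics/w4.png',f[:,:,::-1])
s=state();p=np.load('p.npy')
print([(c,a,W2L(p,wplane(c,82,s)).round(1)) for c,a in blobs(f,(105,150,80),(125,255,255),60)])
print([(c,a,W2L(p,wplane(c,147,s)).round(1)) for c,a in blobs(f,(0,150,60),(6,255,255),60)])"
```

```text
t 7.85 loader [-12.4 -74.4 208.7] F [ 0.2  0.1 -0.2] w 0.3 q [-3. 13. 98.  0. 69. 90.]
tool delta [20.4 -0.4 66.7] rot [-0.02  0.01  0.02]
[(array([394.9,  88.8]), np.int32(183), array([[  97.6, -177.4,   82. ]])), (array([205.1, 202. ]), np.int32(141), array([[-12.9,   2.1,  82. ]])), (array([ 80.1, 217. ]), np.int32(192), array([[-29.6, 152.6,  82. ]])), (array([ 85. , 242.5]), np.int32(181), array([[-60.4, 152.7,  82. ]])), (array([387.1, 269.5]), np.int32(109), array([[ -87.2, -184.9,   82. ]])), (array([178.7, 337.3]), np.int32(85), array([[-183. ,   52.5,   82. ]]))]
[(array([282.1, 149.1]), np.int32(694), array([[ 45.2, -72.6, 147. ]]))]
```

View pics/w4.png

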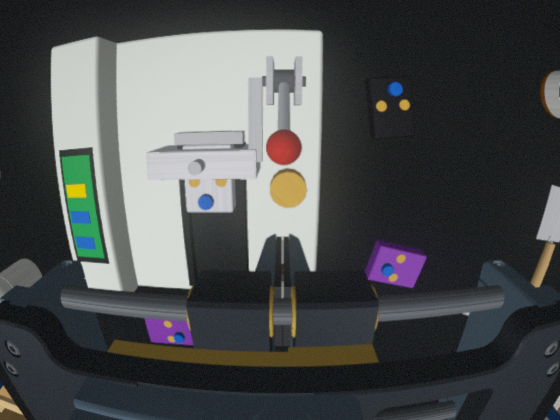

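Knob at (282,149), straight ahead of the fingertips (282,240), and the carrier stayed home. Descending and pushing.

arm_command(deltas="0 0 35 0 0 0 0; 0 0 25 0 0 0 0; 0 0 7 0 0 0 0; 10 0 0 0 0 0 0; 10 0 0 0 0 0 0")

```text
time_s: 8.52
ee_pos: [533.6, -16.1, 143.2]
ee_rot: [180.0, -0.2, -2.8]
force: [0.3, 0.1, -0.7]
gripper_width: 0.2
```

arm_command(deltas="5 0 0 0 0 0 0; 5 0 0 0 0 0 0; 5 0 0 0 0 0 0; 5 0 0 0 0 0 0; 5 0 0 0 0 0 0")

```text
time_s: 9.15
ee_pos: [549.9, -17.6, 142.2]
ee_rot: [180.0, 0.8, -2.8]
force: [-13.2, 0.2, 10.4]
gripper_width: 0.5
```

```bash
python3 -c "
from h import *
to(86,-74,142)"
```

```text
t 9.15 loader [ 26.  -75.  142.2] F [-13.2   0.2  10.4] w 0.5 q [-3. 20. 99. -0. 63. 90.]
tool delta [60.  -1.  -0.7] rot [0.05 0.85 0.05]
```

arm_command(deltas="5 0 0 0 0 0 0; 5 0 0 0 0 0 0; 5 0 0 0 0 0 0; 5 0 0 0 0 0 0; 5 0 0 0 0 0 0")

```text
time_s: 9.78
ee_pos: [582.1, -18.9, 142.0]
ee_rot: [180.0, -0.0, -2.8]
force: [-1.9, -0.9, 1.5]
gripper_width: 0.7
```

arm_command(deltas="5 0 0 0 0 0 0; 5 0 0 0 0 0 0; 5 0 0 0 0 0 0; 5 0 0 0 0 0 0; 5 0 0 0 0 0 0")

```text
time_s: 10.4
ee_pos: [607.3, -19.9, 141.9]
ee_rot: [-180.0, -0.0, -2.8]
force: [0.5, 1.2, -1.1]
gripper_width: 0.1
```

```bash
python3 -c "
from h import *
to(86,-74,142)"
```

```text
t 10.4 loader [ 83.4 -74.5 141.9] F [ 0.5  1.2 -1.1] w 0.1 q [-3. 24. 91.  0. 64. 90.]
tool delta [ 2.6 -0.5 -0.1] rot [-0.   -0.03  0.05]
```

Force fell to zero, so it has probably snapped over. Backing off and checking.

arm_command(deltas="5 0 0 0 0 0 0; 0 0 0 0 0 0 0; -30 0 0 0 0 0 0; -30 0 -30 0 0 0 0; -30 0 -50 0 0 0 0")

```text
time_s: 11.02
ee_pos: [519.5, -15.7, 221.2]
ee_rot: [180.0, 0.3, -2.8]
force: [0.6, -0.4, 0.7]
gripper_width: 0.3
```

arm_command(deltas="-40 0 -30 0 0 0 0; 0 0 0 0 0 0 0; 0 0 0 0 0 0 0; 0 0 0 0 0 0 0")

```text
time_s: 11.52
ee_pos: [482.1, -13.9, 250.6]
ee_rot: [180.0, 0.1, -2.8]
force: [0.2, 0.4, -0.5]
gripper_width: 0.1
```

```bash
python3 -c "
from h import *
to(8,-74,142)
s=state();p=np.load('p.npy')
w=grab_frame('wrist');t=grab_frame('top');si=grab_frame('side')
rd=((0,150,60),(6,255,255))
print('w red z141',[(c,a,W2L(p,wplane(c,141,s)).round(1)) for c,a in blobs(w,*rd,60)])
print('w blue',[(c,a,W2L(p,wplane(c,82,s)).round(1)) for c,a in blobs(w,(105,150,80),(125,255,255),60)])
a=[c for c,_ in blobs(t,*rd,20) if 270<c[0]<310 and 140<c[1]<210];b=[c for c,_ in blobs(si,*rd,20) if 200<c[0]<300 and 150<c[1]<260]
print(a,b)
if a and b: P,e=tri(a[0],b[0]);print(W2L(p,P).round(1),e)
t0=cv2.imread('pics/top0.png')[:,:,::-1];s0=cv2.imread('pics/side0.png')[:,:,::-1]
for i in(t0,t): print('gold',[c for c,n in blobs(i,(15,120,120),(28,255,255),80) if 270<c[0]<310])
v=np.vstack([np.hstack([s0[150:330,190:390],si[150:330,190:390]]),np.hstack([t0[120:300,180:380],t[120:300,180:380]])])
cv2.imwrite('pics/end.png',cv2.resize(v,None,fx=1.6,fy=1.6)[:,:,::-1])
"
```

```text
t 11.525 loader [-41.9 -74.7 250.6] F [ 0.2  0.4 -0.5] w 0.1 q [-3.  9. 97. -0. 74. 90.]
tool delta [ 50.2  -0.7 108.5] rot [0.   0.13 0.04]
w red z141 []
w blue [(array([383.5,  66.5]), np.int32(150), array([[  94.6, -179.5,   82. ]])), (array([211.9, 164.8]), np.int32(112), array([[-13.1,   2. ,  82. ]])), (array([ 95. , 181.7]), np.int32(170), array([[-28.5, 151.5,  82. ]])), (array([ 98.1, 206.4]), np.int32(163), array([[-59.5, 152. ,  82. ]])), (array([380.3, 234.9]), np.int32(96), array([[ -93.7, -187. ,   82. ]])), (array([554.4, 269.2]), np.int32(65), array([[-161.7, -506.8,   82. ]]))]
[array([292.5, 147.8])] [array([235. , 179.4])]
[[164.3 -75.6 139.3]] 0.8966979942704579
gold [array([289.6, 218.2])]
gold []
```

View pics/end.png

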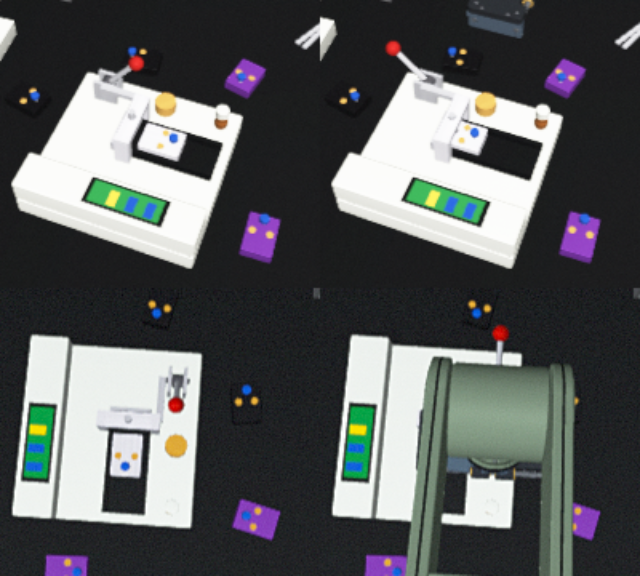

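The lever is locked: its knob is at loader (164, -76, 139), against an expected (161, -75, 141). The carrier is home, and the tin and vial have not moved. The robot is clear, so I'm handing in.

```bash
python3 -c "
from workcell import *
print(job_done())"
```

```text
the job is handed in; nothing more can be done
None
```

The carrier is home against the end stop, the clamp lever is locked on the far side, and the job is handed in. No verdict came back.

- **Carrier:** I pushed it by its rear face with the shut fingers low in the channel. It stopped firmly: at about 8 N the tool no longer moved. After the lever snapped over, the blue knob was still in its home place, measured at x = -13 mm in the loader's frame. A carrier at the stop should read -15 mm, so the reading is about 2 mm off, which is within the calibration error.
- **Lever:** I pushed the red knob level until it snapped over. It needed about 13 N, slightly over the 6 to 12 N given. The knob then stood at (164, -76, 139) mm in the loader's frame, against an expected (161, -75, 141) mm, so the lever is at about 1.4 rad.
- **Bystanders:** The tin and vial look unmoved in the side view before and after. The colour check of the tin in the top view failed because the arm hid it. I did not measure the other bench items again. My path stayed above them, and the force readings during travel stayed within about 2 N.
- **At the end:** The arm was clear of everything, at about 11.5 s of the 48 s allowed.

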